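# Slide the bay cover onto a sample reader until its tab snaps in

### The arm

A 6-joint arm with a two-finger parallel gripper is mounted at the origin on the work surface. World frame = base frame: x ahead of the robot, y to its left, z up, the work surface at z = 0. Lengths are in m, angles in rad, forces in N, time in s.
With the tool pointing down it reaches from about 0.25 to 0.775 m from the base axis. Payload 4 kg.
Tool frame: the origin (TCP) lies at the very end of the fingers, on their centre line; the grasp point (between the pads) lies 19 mm behind it; y points along the fingers, x is the direction in which the jaws open and shut, and the axes are right-handed (so a half turn about y gives the same grasp; the last joint's range is limited). The gripper opens to 94 mm and grips with 3 to 60 N. Pads are 16 mm wide; open, the fingers measure 119 mm over their backs; the gripper's body (75 mm by 177 mm) begins 78 mm behind the grasp point.
Start: joints at [1.028, 0.087, 1.371, -0, 1.684, -0.103], TCP at [0.234, 0.498, 0.206] pointing down, gripper open.
Joint ranges: [-3.1, 3.1], [-0.76, 2.03], [0.27, 2.55], [-1.08, 4.22], [0.17, 2.65], [-2.57, 2.57]. Speed limits (rad/s): [2.79, 2.79, 3.14, 3.14, 3.14, 3.14].

### API

Orientations are given as [roll, pitch, yaw] about the fixed x, y, z axes, in that order (R = Rz(yaw) Ry(pitch) Rx(roll)).
In Python, from bench import robot gives the robot as it stands.
- The arm moves only by the shell command python3 -m handwheel 'ROWS' [OPENING]. ROWS is JSON, a list of rows, each an object with "delta_pos": the shift along the tool's x, y, z in mm, a list of three; "yaw": the turn about the tool's y in rad. A call has 1 to 12 rows; each row is the pose to reach, as a shift and turn from the pose commanded when the call began, along the tool's axes at that moment; what a row does not reach only later rows make up. A row lasts 1/10 s, in which the tool goes at most 50 mm and 8.59 degrees, less where a joint would pass 70% of its speed; a pose out of reach is approached as far as the arm can. A call with a gripper value outside its range is refused whole. OPENING is the closure in counts, from 0 (fully open) to 255 (shut), set as the call begins (- or left out, the last holds). The fingers move at their own pace and stop on an object; the grip force is fixed at half the most. Time passes only in rows, so rows that repeat a pose let the fingers close. It gives the time, the measured TCP pose, the force and the opening at its end, in the units of the state.
- robot.get_obs(): the state, without advancing time (a new reading comes with each control period).
- robot.snapshot(name): name is "scene" or "top"; returns a dict with "image" (480x640x3 uint8, red, green, blue), "fx", "fy", "cx", "cy" (pixels), "rvec" (rotation vector, rad) and "tvec" (3), from world to camera coordinates, as OpenCV has them. Camera axes: x right, y down, z forward; pixel columns grow to the right and rows downward; lengths in m; the calibration is good to about 2 mm. A picture is of the moment at which its call begins. There is no depth.
- robot.close_job(): hands the job in, once; it reports no verdict.
The state is a dict: "time": time; "joint_positions": joint angles; "qvel": joint speeds; "joint_torque": joint torques, N m; "tool_pos": TCP position; "ee_rot": TCP orientation; "wrist_force": force on the tool from outside, world axes, zero at the start; "wrist_torque": the same for the moment, N m; "width": finger opening in m.
Only numpy, scipy, OpenCV 4.12 (cv2) and the standard library are available. Lean on these libraries where they do the work, as an engineer would, in place of code of your own. Each camera call takes 0.05 s, during which the arm holds its last target.

### The job

Close the sample reader on the bench: pick up its loose flat cover, lay it on the reader's deck between the guides with the tabbed edge towards the rails, and slide it under the rails, over the vials, until its springy tab snaps up behind the cross bar. Do not force anything: press and push gently, with a hand's light force, and leave the other things on the bench where they are.

Things in the scene. Friction and masses are not known exactly. Their poses are not given: they have to be found in the camera images.
- reader: Grey bench instrument, fixed, 230 long (its x) x 130 wide (y), flat deck 50 mm high. Origin: centre of underside; +x is the way the cover slides shut, roughly away from the robot. A recessed bay with six vials (deck x = 12 to 102, |y| < 32) is what the cover closes. Deck ahead of x = -60 is bare to x = -115. With the cover in the rails it bears at most 35 N in all; a push of 20 N is safe.
- lay_point (a point): Point on the reader's deck (x = -37, y = 0, z = 50 mm in the reader's frame) where the cover's origin can be laid first: between two flared guides 10 mm high, that run from reader x = -60 (inner faces about 99 apart) to x = 25 (about 83 apart).
- rail_mouth (a point): Mouth of the two aluminium side rails, on the deck at reader x = 25, y = 0. Rails run from here to x = 95: inner walls 83 apart, lips reach in to y = +-35.5 over a gap 7 mm high (lip underside z = 57, top 61); the lips' front ends are turned up, from x = 13, to z = 67.
- bar (a point): The ledge: middle of the low rear edge of the cross bar that spans the rails, reader x = 77.8, y = 0, z = 57 mm. The bar is a slanted strip: its underside falls from z = 60 at x = 69 to this edge, so the barb is pressed down more and more, then springs up behind it. Bar top at most z = 65.
- home (a point): Where the cover's origin lies when it meets the rigid end stops: reader x = 50, y = 0, z = 50. Snapped in, the cover's origin is 0 to 3 mm short of this, within 1.5 mm sideways, x axes parallel.
- cover: Loose white plastic cover, 75 to 130 g, 90 long (its x) x 80 wide (y) x 5 thick, lying flat. Origin: centre of the plate's underside; +x points to the leading edge with the tab, which enters the rails first. A grip rib 12 thick (x) x 50 wide (y) stands across it, centred at x = -22, y = 0, from z = 5 to 37 mm: take its broad faces from above, or push its rear face.
- cover_tab (a joint): Bending of the cover's flexible tab, rad: 0 = straight (free or snapped in), rising to about 0.1 under the bar. A tongue 23 wide, 41 long in a slot of the leading edge. The slide is free (1 to 2 N) until the barb meets the bar, 11 mm before home; the push then rises to 7 to 15 N and drops by 3 N or more as the tab snaps in, 2 to 3 mm before the rigid stops. A soft arm sent just to home stalls short.
- tab_tip (a point): Top of the barb on the tab: cover x = 30.2, y = 0, z = 10 mm with the tab straight (5 mm above the plate). Steep back at cover x = 30, long ramp in front. Snapped in, it stands just behind the cross bar's low edge and above it.
- tip_box: Bystander: open grey box with compartments, 95 x 75 x 45, loose. Origin: centre of underside.
- beaker: Bystander: glass beaker, 74 across, 95 high, loose. Origin: centre of underside.
- wash_bottle: Bystander: white bottle with a blue cap, 66 across, 160 high, loose. Origin: centre of underside.
- dish: Bystander: clear round flat dish, 90 across, 15 high, loose. Origin: centre of underside.
- vial: Bystander: small amber capped vial, 22 across, 42 high, standing loose behind the reader. Origin: centre of underside.
- marker: Bystander: square-bodied marker pen, 145 x 12 x 12, loose. Origin: on the underside.
There are look-alikes about, which are no part of the job. What is shaped like the cover but blue or turquoise is not meant.

How it is judged:
On the way:
1. the cover lies flat on the reader's deck between the guides or in the mouth of the rails, not yet under the cross bar (x of cover in the frame of reader between -0.1 and 0.028 m and y of cover in the frame of reader between -0.015 and 0.015 m and z of cover in the frame of reader between 0.046 and 0.056 m and x of tab_tip in the frame of cover above 0.02 m and angle between the x axis of cover and the x axis of reader, either way round below 0.2 rad), for 0.1 s.
At the end, for the whole second after the job is handed in: The cover lies at rest under the rails with its origin 46 to 53 mm along the reader's x, within 4 mm sideways and 47 to 54 mm above the bench, and its tab has sprung back (bent less than 0.05 rad) with the barb behind and above the underside of the cross bar (x of cover in the frame of reader between 0.046 and 0.053 m and y of cover in the frame of reader between -0.004 and 0.004 m and z of cover in the frame of reader between 0.047 and 0.054 m and x of tab_tip in the frame of reader above 0.076 m and z of tab_tip in the frame of reader above 0.0575 m and value of joint cover_tab below 0.05 rad and linear speed of cover below 0.02 m/s); the robot touches nothing.
It fails at once if once the cover's origin is past x = -10 mm of the reader, anything presses on the reader with more than 35 N (x of cover in the frame of reader above -0.01 m and contact force between anything else and reader above 35 N).
It fails at once if a bystander is moved by more than 20 mm (distance of any of tip_box, beaker, wash_bottle, dish, vial, marker from where it was at the start of the episode above 0.02 m).
It also fails if it takes over 58 s, if anything falls off the work surface, if the arm or the gripper's body presses on something with over 40 N, if the wrist force passes 120 N, or if a joint passes its speed limit or range.

## Working session

There is one attempt and no reset: what is moved stays moved. The work goes in short steps, Python scripts to look and compute and a shell command to move; the robot and the scene stay as the last step left them, time stands still between calls to the robot, and variables do not carry over. Pictures are saved under pics/ and viewed, and the job is handed in when it is done.

```bash
mkdir -p pics; ls; cat > h.py <<'E'
import numpy as np, cv2
from bench import robot
from scipy.spatial.transform import Rotation as R
def snap(n,f=None):
    s=robot.snapshot(n)
    if f: cv2.imwrite('pics/'+f,cv2.cvtColor(s['image'],cv2.COLOR_RGB2BGR))
    return s
def cam(s):
    K=np.array([[s['fx'],0,s['cx']],[0,s['fy'],s['cy']],[0,0,1.]]);Rm=cv2.Rodrigues(np.array(s['rvec'],float))[0];return K,Rm,np.array(s['tvec'],float).ravel()
def ray(s,uv,z):
    K,Rm,t=cam(s);uv=np.atleast_2d(np.array(uv,float));d=np.linalg.solve(K,np.c_[uv,np.ones(len(uv))].T);d=(Rm.T@d).T;c=-Rm.T@t
    return c+d*((z-c[2])/d[:,2])[:,None]
def proj(s,P):
    K,Rm,t=cam(s);return cv2.projectPoints(np.atleast_2d(np.array(P,float)),Rm,t,K,None)[0][:,0]
E
python3 - <<'E'
from h import *
o=robot.get_obs();print({k:np.round(v,4).tolist() for k,v in o.items()})
for n in('scene','top'):
    s=snap(n,n+'0.png');K,Rm,t=cam(s);print(n,-Rm.T@t,K[0,0])
E
```

```text
pics
{'time': 0.0, 'joint_positions': [1.0279, 0.088, 1.3722, 0.0, 1.6836, -0.1031], 'qvel': [0.0005, -0.0003, 0.0003, 0.0006, -0.0004, -0.0005], 'joint_torque': [0.001, -34.0181, -30.2432, 0.0719, 0.0329, -0.0002], 'tool_pos': [0.2339, 0.4972, 0.2043], 'ee_rot': [-1.5706, 0.0022, 1.131], 'wrist_force': [0.0684, -0.2115, 0.0774], 'wrist_torque': [0.0302, 0.0095, 0.042], 'width': 0.0937}
scene [ 1.09189721 -0.714705    0.98526851] 457.83210080771244
top [0.23140879 0.08002715 1.54897825] 576.1476794202333
```

View pics/scene0.png

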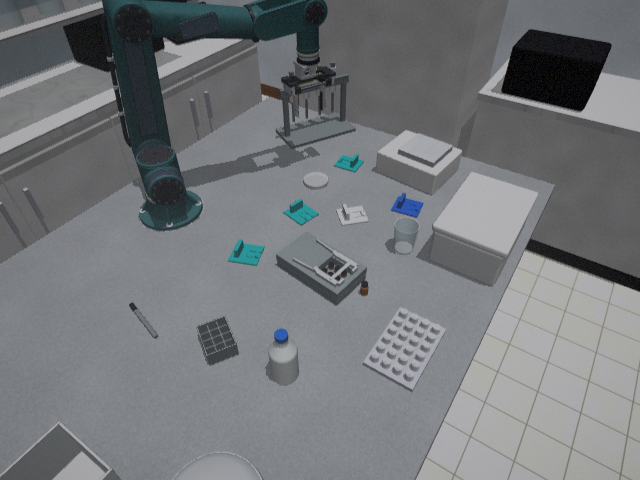

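View pics/top0.png

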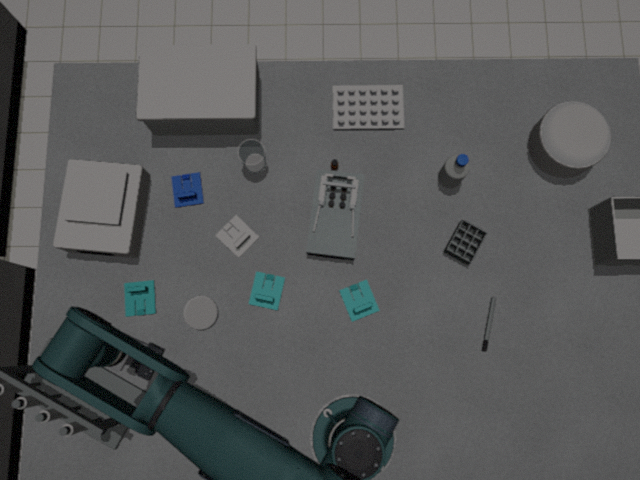

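The only white cover-shaped object is at top (238,236) and scene (351,215). The look-alikes are three turquoise ones at top (266,291), (360,300) and (140,298), and a blue one at (187,190). I'll confirm with a crop.

```bash
python3 - <<'E'
from h import *
import pickle
S={n:robot.snapshot(n) for n in('scene','top')};pickle.dump(S,open('S0.pkl','wb'))
a=cv2.cvtColor(S['top']['image'],cv2.COLOR_RGB2BGR);b=cv2.cvtColor(S['scene']['image'],cv2.COLOR_RGB2BGR)
c1=cv2.resize(a[210:262,208:268],None,fx=6.5,fy=6.5,interpolation=cv2.INTER_CUBIC)
c2=cv2.resize(b[195:235,325:380],None,fx=7,fy=7,interpolation=cv2.INTER_CUBIC)
h=max(c1.shape[0],c2.shape[0]);p=lambda c:cv2.copyMakeBorder(c,0,h-c.shape[0],0,4,0)
cv2.imwrite('pics/crop1.png',np.hstack([p(c1),p(c2)]))
c1=cv2.resize(a[165:265,300:365],None,fx=5.5,fy=5.5,interpolation=cv2.INTER_CUBIC)
c2=cv2.resize(b[230:305,270:372],None,fx=4,fy=4,interpolation=cv2.INTER_CUBIC)
h=max(c1.shape[0],c2.shape[0])
cv2.imwrite('pics/crop2.png',np.hstack([p(c1),p(c2)]))
E
```

```text
(no output)
```

View pics/crop1.png

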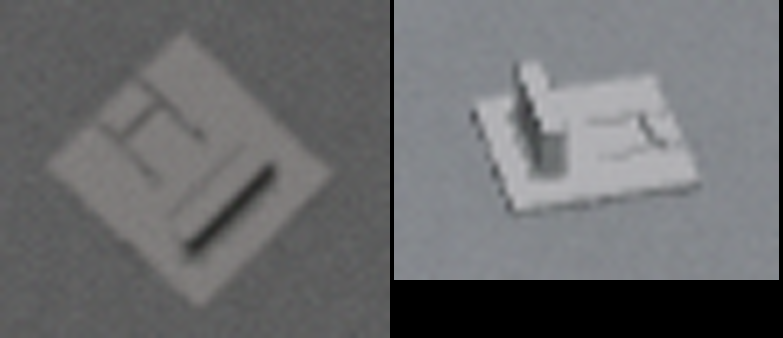

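View pics/crop2.png

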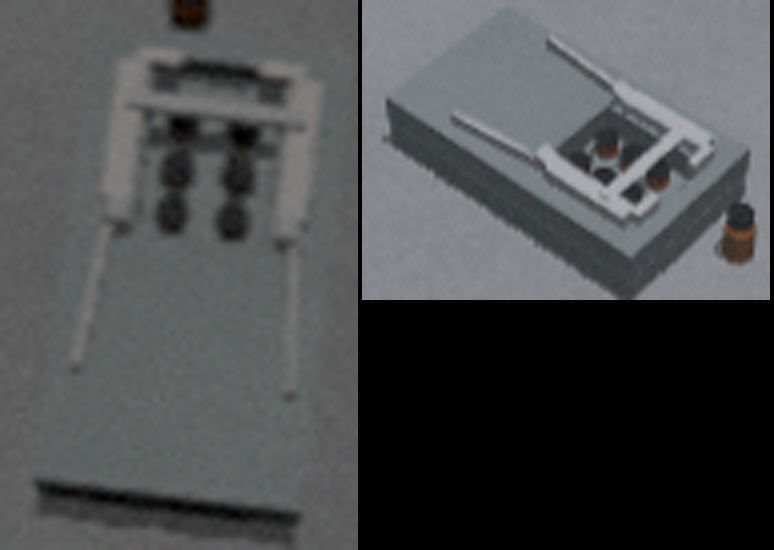

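The crop shows a white plate with the tab slot towards the upper left and the rib at the lower right, so this is the cover. Next I measure the poses.

```bash
cat > meas.py <<'E'
from h import *
def big(m):
    c=max(cv2.findContours(m,cv2.RETR_EXTERNAL,cv2.CHAIN_APPROX_NONE)[0],key=cv2.contourArea);return c
def roi(m,x0,y0,x1,y1):
    o=np.zeros_like(m);o[y0:y1,x0:x1]=m[y0:y1,x0:x1];return o
E
python3 - <<'E'
from meas import *
import pickle
S=pickle.load(open('S0.pkl','rb'))
for n,(x,y) in (('top',(225,228)),('top',(220,255)),('top',(330,230)),('top',(380,230)),('scene',(360,218)),('scene',(375,230)),('scene',(300,255)),('scene',(320,290)),('scene',(270,290))):
    im=S[n]['image'];print(n,x,y,np.median(im[y-2:y+3,x-2:x+3].reshape(-1,3),0),im[y-2:y+3,x-2:x+3].reshape(-1,3).std(0))
s=S['top'];im=cv2.resize(s['image'],None,fx=4,fy=4,interpolation=cv2.INTER_CUBIC)
g=cv2.GaussianBlur(im,(0,0),3)
k=lambda c:(c.astype(float)+.5)/4-.5
m=(g[:,:,1]>112).astype(np.uint8)
m=cv2.morphologyEx(roi(m,4*205,4*205,4*270,4*265),cv2.MORPH_CLOSE,np.ones((31,31)))
c=big(m);r=cv2.minAreaRect(c);print(r);W=ray(s,k(cv2.boxPoints(r)),.005);print(W.round(4),W.mean(0),np.linalg.norm(np.roll(W,-1,0)-W,axis=1))
d=(g[:,:,1].astype(int)-g[:,:,0]);cv2.imwrite('pics/d.png',cv2.resize(np.clip(d[600:1080,1180:1480]*12,0,255).astype(np.uint8),None,fx=1.2,fy=1.2))
E
```

```text
top 225 228 [117. 116. 114.] [9.08237854 8.65794433 8.78489613]
top 220 255 [93. 94. 95.] [2.40798671 2.36101673 2.41462212]
top 330 230 [ 95. 100.  99.] [2.2090722  2.25778653 2.09914268]
top 380 230 [93. 94. 94.] [2.59414726 2.83294899 2.5687351 ]
scene 360 218 [176. 176. 179.] [7.08734083 7.03772691 7.0431811 ]
scene 375 230 [133. 136. 142.] [1.94566184 1.54194682 1.31209756]
scene 300 255 [120. 128. 132.] [1.30476051 1.22245654 1.41194901]
scene 320 290 [61. 65. 66.] [2.89827535 3.08700502 2.64242313]
scene 270 290 [133. 137. 141.] [1.79510445 1.73712406 1.75909067]
((948.1194458007812, 943.6367797851562), (127.9681625366211, 115.57247161865234), 43.66777801513672)
[[0.5329 0.3651 0.005 ]
 [0.5909 0.3116 0.005 ]
 [0.5284 0.2473 0.005 ]
 [0.4713 0.3009 0.005 ]] [0.5308643  0.30621916 0.005     ] [0.07887873 0.0896289  0.07828933 0.08901269]
```

View pics/d.png

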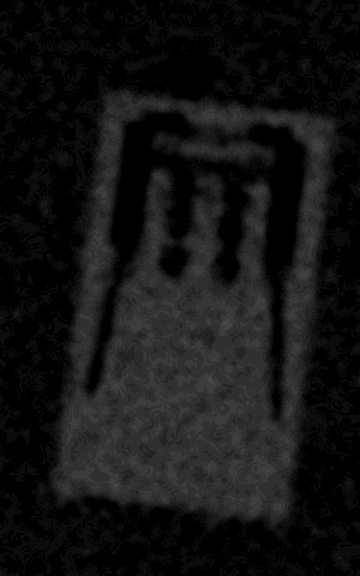

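```bash
python3 - <<'E'
from meas import *
import pickle
S={}
for n in('top','scene'):
    L=[robot.snapshot(n) for _ in range(6)];s=dict(L[0]);s['image']=np.mean([l['image'] for l in L],0).astype(np.float32);S[n]=s
pickle.dump(S,open('S1.pkl','wb'))
k=lambda c:(c.astype(float)+.5)/4-.5
def edges(W): print(W.round(4).tolist(),'c',W.mean(0).round(4),np.linalg.norm(np.roll(W,-1,0)-W,axis=1).round(4),'ang',[round(float(np.arctan2(*(np.roll(W,-1,0)-W)[i,[1,0]])),4) for i in range(4)])
s=S['top'];g=cv2.GaussianBlur(cv2.resize(s['image'],None,fx=4,fy=4,interpolation=cv2.INTER_CUBIC),(0,0),3)
m=cv2.morphologyEx(roi((g[:,:,1]>110).astype(np.uint8),820,820,1080,1060),cv2.MORPH_CLOSE,np.ones((31,31)))
print('cover top');edges(ray(s,k(cv2.boxPoints(cv2.minAreaRect(big(m)))),.005))
d=g[:,:,1]-g[:,:,0]
m=roi(((d>2.6)&(g[:,:,1]>70)).astype(np.uint8),1190,640,1470,1060)
m=cv2.morphologyEx(cv2.morphologyEx(m,cv2.MORPH_CLOSE,np.ones((61,61))),cv2.MORPH_OPEN,np.ones((21,21)))
r=cv2.minAreaRect(big(m));print('reader',r);edges(ray(s,k(cv2.boxPoints(r)),.05))
v=g.copy();cv2.polylines(v,[cv2.boxPoints(r).astype(int)],True,(255,0,0),1)
cv2.imwrite('pics/rt.png',cv2.cvtColor(v[620:1080,1150:1500].astype(np.uint8),cv2.COLOR_RGB2BGR))
s=S['scene'];g=cv2.GaussianBlur(cv2.resize(s['image'],None,fx=4,fy=4,interpolation=cv2.INTER_CUBIC),(0,0),2)
v=g[900:1240,1060:1500].astype(np.uint8);cv2.imwrite('pics/rs.png',cv2.resize(cv2.cvtColor(v,cv2.COLOR_RGB2BGR),None,fx=1.8,fy=1.76))
m=roi((g[:,:,1]>155).astype(np.uint8),1320,790,1490,920)
c=big(m);a=cv2.approxPolyDP(c,8,True)[:,0];print('cov scene',k(a).tolist());print(ray(s,k(a),.005).round(4))
v=g[780:930,1300:1500].astype(np.uint8);cv2.imwrite('pics/cs.png',cv2.resize(cv2.cvtColor(v,cv2.COLOR_RGB2BGR),None,fx=4,fy=4))
E
```

```text
cover top
[[0.5326, 0.3661, 0.005], [0.5916, 0.3116, 0.005], [0.5283, 0.2465, 0.005], [0.4701, 0.301, 0.005]] c [0.5306 0.3063 0.005 ] [0.0803 0.0908 0.0797 0.0902] ang [-0.7456, -2.3429, 2.3882, 0.8053]
reader ((1342.17724609375, 853.2351684570312), (197.03936767578125, 335.9300537109375), 6.897428035736084)
[[0.4768, 0.1169, 0.05], [0.7053, 0.0884, 0.05], [0.6873, -0.0437, 0.05], [0.4597, -0.0116, 0.05]] c [0.5823 0.0375 0.05  ] [0.2303 0.1333 0.2298 0.1297] ang [-0.1242, -1.7065, 3.0017, 1.4389]
cov scene [[336.625, 209.125], [342.375, 223.875], [367.625, 219.375], [361.375, 205.375], [346.875, 207.375], [343.125, 203.875], [346.125, 212.625], [349.625, 213.875], [347.125, 220.625], [343.625, 219.625], [341.125, 208.625]]
[[0.4758 0.3055 0.005 ]
 [0.5311 0.2518 0.005 ]
 [0.5888 0.3158 0.005 ]
 [0.5356 0.368  0.005 ]
 [0.4999 0.3322 0.005 ]
 [0.4795 0.3414 0.005 ]
 [0.512  0.3071 0.005 ]
 [0.5251 0.3079 0.005 ]
 [0.5358 0.274  0.005 ]
 [0.5236 0.2721 0.005 ]
 [0.4871 0.316  0.005 ]]
```

View pics/rt.png

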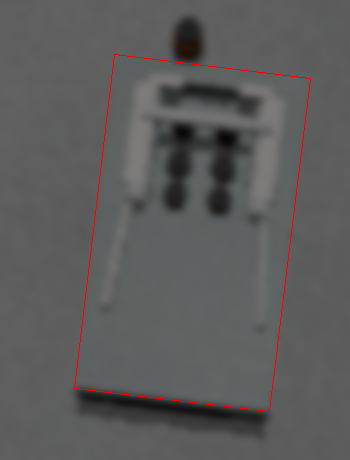

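View pics/rs.png

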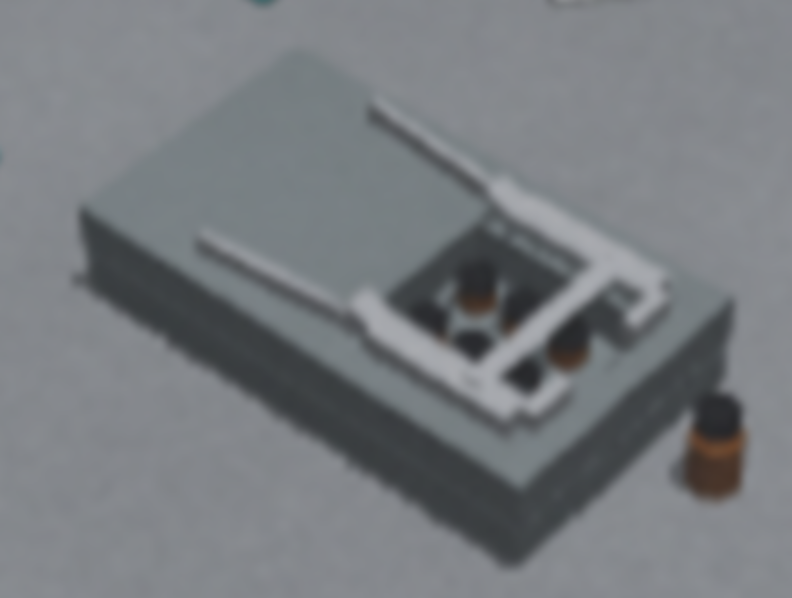

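View pics/cs.png

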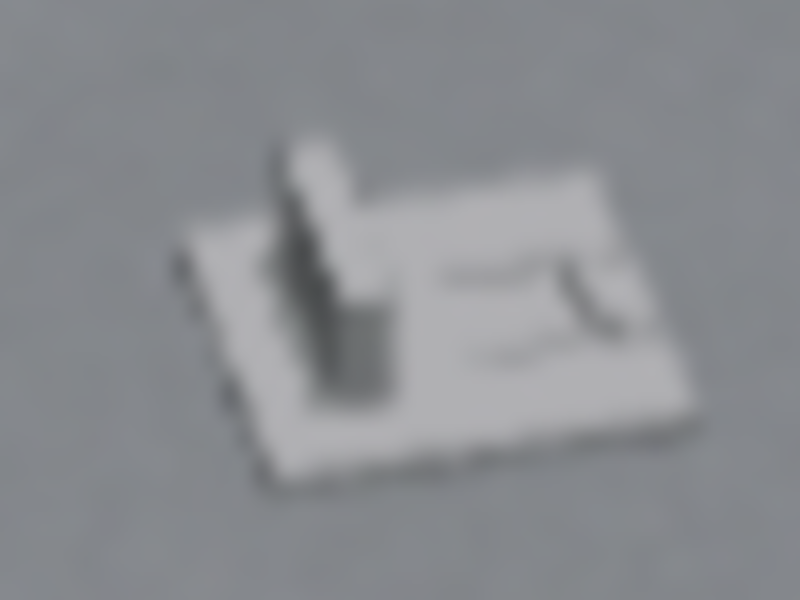

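```bash
python3 - <<'E'
from meas import *
import pickle
S=pickle.load(open('S1.pkl','rb'));s=S['scene']
q=lambda u,v:[(1060+u/1.8+.5)/4-.5,(900+v/1.76+.5)/4-.5]
W=ray(s,[q(82,208),q(300,48),q(733,300),q(520,490)],.05);print(W.round(4),W.mean(0))
print((W[2]-W[1]),(W[3]-W[0]),np.arctan2(*(W[2]-W[1])[[1,0]]),np.arctan2(*(W[3]-W[0])[[1,0]]))
# guides/rails marks in top: crop offset 1150,620, px4
s=S['top'];t=lambda u,v:[(1150+u+.5)/4-.5,(620+v+.5)/4-.5]
print('guide ends top z60',ray(s,[t(106,308),t(261,328)],.06).round(4))
print('rail mouths',ray(s,[t(137,205),t(255,217)],.061).round(4))
print(proj(s,[[.234,.498,.206]]), [ (n,ray(s,[p],z).round(3)) for n,p,z in (('beaker',(252,160),0),('stand',(130,440),.1),('vial',(334,165),0.03),('bottle',(455,167),.05),('dish',(200,313),0))])
E
```

```text
[[ 0.4654 -0.0098  0.05  ]
 [ 0.4831  0.1181  0.05  ]
 [ 0.7088  0.0873  0.05  ]
 [ 0.6912 -0.0406  0.05  ]] [0.5871221  0.03873422 0.05      ]
[ 2.25734303e-01 -3.07557525e-02 -1.11022302e-16] [ 0.22589005 -0.03082397  0.        ] -0.13541377459157125 -0.13561803807067574
guide ends top z60 [[ 0.5284  0.0954  0.06  ]
 [ 0.514  -0.0064  0.06  ]]
rail mouths [[ 0.5978  0.0743  0.061 ]
 [ 0.5888 -0.0039  0.061 ]]
[[138.21777213 346.9081619 ]] [('beaker', array([[0.747, 0.267, 0.   ]])), ('stand', array([[0.015, 0.54 , 0.1  ]])), ('vial', array([[0.721, 0.038, 0.03 ]])), ('bottle', array([[ 0.705, -0.289,  0.05 ]])), ('dish', array([[0.322, 0.401, 0.   ]]))]
```

```bash
python3 -m handwheel '[{"delta_pos":[0,-40,0],"yaw":0},{"delta_pos":[-3,-50,-25],"yaw":0.05},{"delta_pos":[-12,-50,-65],"yaw":0.1},{"delta_pos":[-20,-50,-105],"yaw":0.15},{"delta_pos":[-28,-50,-145],"yaw":0.2},{"delta_pos":[-36,-50,-185],"yaw":0.25},{"delta_pos":[-44,-50,-225],"yaw":0.3},{"delta_pos":[-52,-30,-265],"yaw":0.32},{"delta_pos":[-60,0,-305],"yaw":0.32},{"delta_pos":[-66,40,-343],"yaw":0.32},{"delta_pos":[-66,80,-343],"yaw":0.32},{"delta_pos":[-66,80,-343],"yaw":0.32}]' 0
```

```text
time: 2.0
tool_pos: [0.5126, 0.2887, 0.1171]
ee_rot: [-1.565, 0.015, 0.809]
wrist_force: [0.1, -0.6, -1.6]
width: 0.094
```

```bash
python3 -m handwheel '[{"delta_pos":[0,30,0],"yaw":0},{"delta_pos":[0,30,0],"yaw":0},{"delta_pos":[0,30,0],"yaw":0},{"delta_pos":[0,30,0],"yaw":0}]'
python3 - <<'E'
from meas import *
a=snap('top');b=snap('scene');g=lambda s,x0,y0,x1,y1,f:cv2.resize(cv2.cvtColor(s['image'][y0:y1,x0:x1],cv2.COLOR_RGB2BGR),None,fx=f,fy=f,interpolation=cv2.INTER_CUBIC)
cv2.imwrite('pics/p2.png',np.hstack([g(a,190,190,270,270,4),g(b,310,150,400,230,4)]))
E
```

```text
time: 2.4
tool_pos: [0.5175, 0.2931, 0.0986]
ee_rot: [-1.572, -0.004, 0.812]
wrist_force: [0.6, -0.1, 0.2]
width: 0.0938
```

View pics/p2.png

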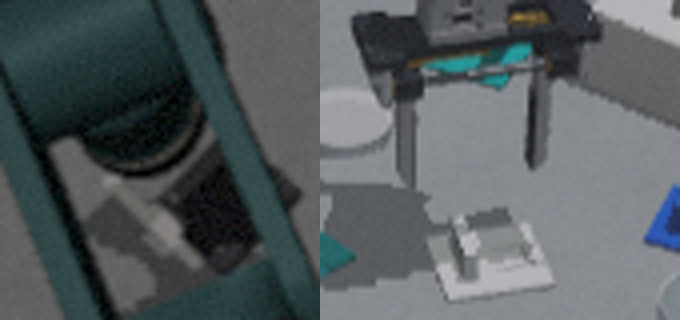

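The fingers straddle the rib line. I descend and grip.

```bash
python3 -m handwheel '[{"delta_pos":[0,30,0],"yaw":0},{"delta_pos":[0,55,0],"yaw":0},{"delta_pos":[0,72,0],"yaw":0},{"delta_pos":[0,82,0],"yaw":0},{"delta_pos":[0,86,0],"yaw":0},{"delta_pos":[0,86,0],"yaw":0},{"delta_pos":[0,86,0],"yaw":0}]'
```

```text
time: 3.2
tool_pos: [0.5175, 0.2924, 0.0109]
ee_rot: [-1.572, -0.003, 0.811]
wrist_force: [0.2, -0.7, 1.0]
width: 0.094
```

```bash
python3 -m handwheel '[{"delta_pos":[0,0,0],"yaw":0},{"delta_pos":[0,0,0],"yaw":0},{"delta_pos":[0,0,0],"yaw":0},{"delta_pos":[0,0,0],"yaw":0},{"delta_pos":[0,0,0],"yaw":0},{"delta_pos":[0,0,0],"yaw":0},{"delta_pos":[0,0,0],"yaw":0},{"delta_pos":[0,0,0],"yaw":0}]' 255
```

```text
time: 4.0
tool_pos: [0.5164, 0.2919, 0.0095]
ee_rot: [-1.571, 0.0, 0.811]
wrist_force: [-0.3, 0.4, 0.5]
width: 0.0332
```

```bash
python3 -m handwheel '[{"delta_pos":[0,0,0],"yaw":0},{"delta_pos":[0,0,0],"yaw":0},{"delta_pos":[0,0,0],"yaw":0},{"delta_pos":[0,0,0],"yaw":0},{"delta_pos":[0,0,0],"yaw":0},{"delta_pos":[0,0,0],"yaw":0}]'
python3 - <<'E'
from meas import *
b=snap('scene');g=lambda s,x0,y0,x1,y1,f:cv2.resize(cv2.cvtColor(s['image'][y0:y1,x0:x1],cv2.COLOR_RGB2BGR),None,fx=f,fy=f,interpolation=cv2.INTER_CUBIC)
cv2.imwrite('pics/p3.png',g(b,310,170,400,240,6))
E
```

```text
time: 4.6
tool_pos: [0.5163, 0.2918, 0.0094]
ee_rot: [-1.571, 0.0, 0.811]
wrist_force: [-1.7, -1.3, 0.3]
width: 0.0121
```

View pics/p3.png

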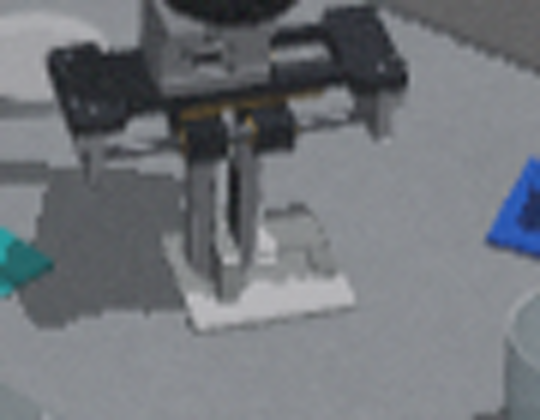

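Gripped at a width of 12 mm, which is the rib's thickness. I lift it and carry it above the deck, turned to the reader's yaw.

```bash
python3 -m handwheel '[{"delta_pos":[0,-30,0],"yaw":0},{"delta_pos":[0,-65,0],"yaw":0},{"delta_pos":[0,-100,0],"yaw":0},{"delta_pos":[-18,-120,-16],"yaw":0.12},{"delta_pos":[-44,-120,-38],"yaw":0.25},{"delta_pos":[-70,-120,-61],"yaw":0.38},{"delta_pos":[-96,-120,-83],"yaw":0.51},{"delta_pos":[-122,-120,-106],"yaw":0.64},{"delta_pos":[-148,-120,-128],"yaw":0.77},{"delta_pos":[-170,-120,-147],"yaw":0.88},{"delta_pos":[-184,-120,-159],"yaw":0.946},{"delta_pos":[-184,-120,-159],"yaw":0.946}]'
python3 -m handwheel '[{"delta_pos":[0,0,0],"yaw":0},{"delta_pos":[0,0,0],"yaw":0},{"delta_pos":[0,0,0],"yaw":0},{"delta_pos":[0,0,0],"yaw":0}]'
python3 - <<'E'
from meas import *
a=snap('top');b=snap('scene');g=lambda s,x0,y0,x1,y1,f:cv2.resize(cv2.cvtColor(s['image'][y0:y1,x0:x1],cv2.COLOR_RGB2BGR),None,fx=f,fy=f,interpolation=cv2.INTER_CUBIC)
cv2.imwrite('pics/p4.png',np.hstack([g(a,290,150,375,290,4),g(b,250,180,375,320,4)[:560]]))
E
```

```text
time: 5.85
tool_pos: [0.5048, 0.047, 0.1293]
ee_rot: [-1.571, 0.0, -0.139]
wrist_force: [-0.9, 0.3, -2.1]
width: 0.0115
time: 6.25
tool_pos: [0.505, 0.0499, 0.1294]
ee_rot: [-1.571, 0.0, -0.133]
wrist_force: [0.4, -0.6, -1.8]
width: 0.0117
```

View pics/p4.png

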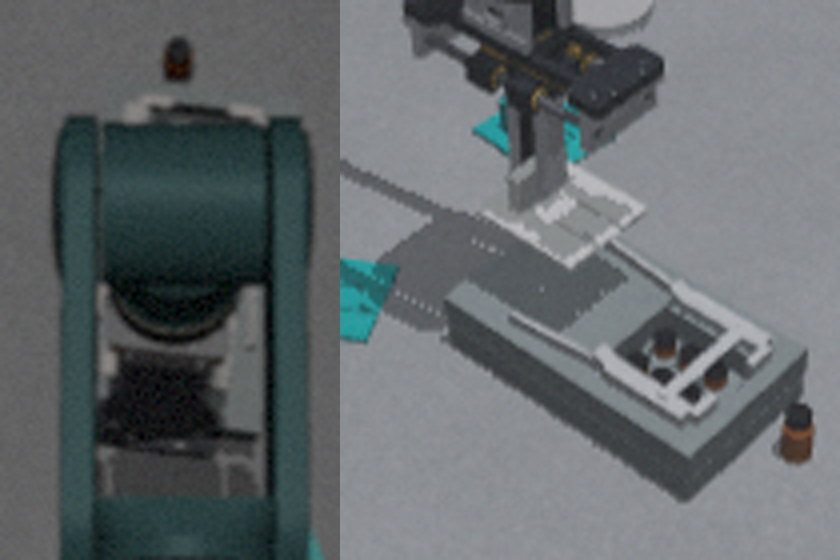

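```bash
python3 - <<'E'
from meas import *
b=snap('scene')
o=robot.get_obs();print(o['tool_pos'],o['width'])
W=ray(b,[[307.5,246.0],[326.3,232.3],[(480-340)/4+250,212/4+180]],o['tool_pos'][2]-.0045)
for name,c in(('scene est',(.5871,.0387)),('avg',(.5847,.0381))):
    Rz=R.from_euler('z',-.135).as_matrix()[:2,:2]
    print(name,((W[:,:2]-c)@Rz).round(4), 'tcp',((np.array(o['tool_pos'])[:2]-c)@Rz).round(4))
g=cv2.cvtColor(cv2.resize(b['image'][205:255,275:335],None,fx=12,fy=12,interpolation=cv2.INTER_CUBIC),cv2.COLOR_RGB2BGR);cv2.imwrite('pics/p5.png',g)
E
```

```text
[0.50498667 0.04945542 0.12945511] 0.01165287903957273
scene est [[-0.0144 -0.036 ]
 [-0.0117  0.0389]
 [-0.0971 -0.0385]] tcp [-0.0828 -0.0004]
avg [[-0.0121 -0.0351]
 [-0.0094  0.0398]
 [-0.0948 -0.0375]] tcp [-0.0805  0.0005]
```

View pics/p5.png

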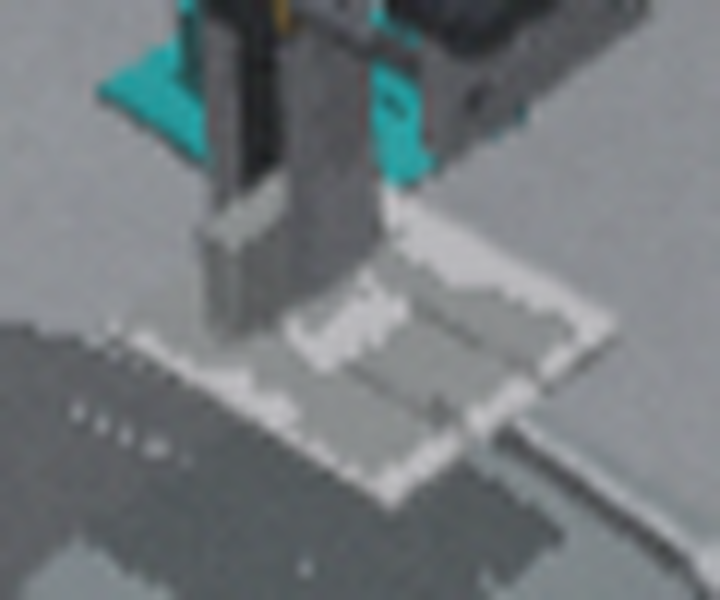

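```bash
python3 -m handwheel '[{"delta_pos":[0,25,-1],"yaw":0},{"delta_pos":[0,45,-1],"yaw":0},{"delta_pos":[0,58,-1],"yaw":0},{"delta_pos":[0,64,-1],"yaw":0},{"delta_pos":[0,66,-1],"yaw":0},{"delta_pos":[0,66,-1],"yaw":0},{"delta_pos":[0,66,-1],"yaw":0}]'
python3 -m handwheel '[{"delta_pos":[0,1,0],"yaw":0},{"delta_pos":[0,2,0],"yaw":0},{"delta_pos":[0,3,0],"yaw":0},{"delta_pos":[0,3,0],"yaw":0},{"delta_pos":[0,3,0],"yaw":0}]'
python3 - <<'E'
from meas import *
a=snap('top');b=snap('scene');g=lambda s,x0,y0,x1,y1,f:cv2.resize(cv2.cvtColor(s['image'][y0:y1,x0:x1],cv2.COLOR_RGB2BGR),None,fx=f,fy=f,interpolation=cv2.INTER_CUBIC)
cv2.imwrite('pics/p6.png',np.hstack([g(a,300,165,365,265,5),g(b,255,205,355,305,5)]))
E
```

```text
time: 7.1
tool_pos: [0.5057, 0.048, 0.0646]
ee_rot: [-1.57, -0.002, -0.135]
wrist_force: [-0.9, 0.9, -0.4]
width: 0.0118
time: 7.6
tool_pos: [0.5048, 0.048, 0.0605]
ee_rot: [-1.571, 0.0, -0.135]
wrist_force: [0.3, 0.2, -1.0]
width: 0.0119
```

View pics/p6.png

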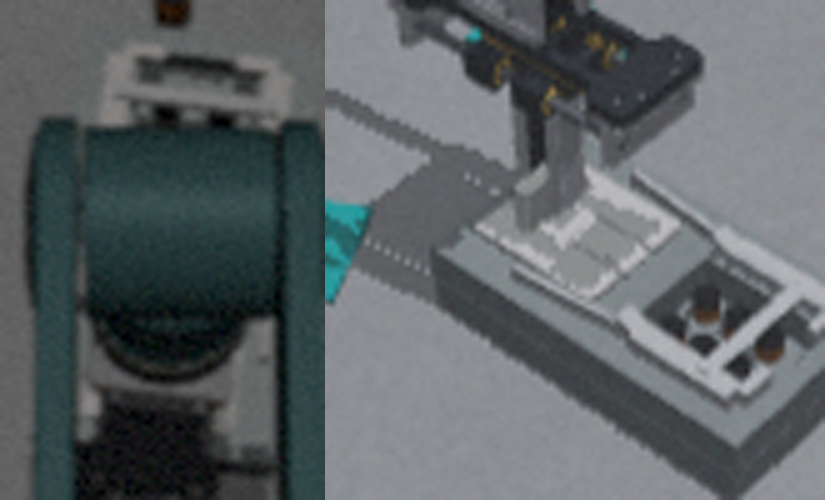

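The cover sits between the guides: leading edge from scene px about (308,264) to (326,251), about centred. I creep down to contact.

```bash
python3 -m handwheel '[{"delta_pos":[0,1,0],"yaw":0},{"delta_pos":[0,1,0],"yaw":0},{"delta_pos":[0,1,0],"yaw":0}]'
python3 -m handwheel '[{"delta_pos":[0,0.5,0],"yaw":0},{"delta_pos":[0,1,0],"yaw":0},{"delta_pos":[0,1,0],"yaw":0},{"delta_pos":[0,1,0],"yaw":0}]'
```

```text
time: 8.0
tool_pos: [0.5049, 0.048, 0.0595]
ee_rot: [-1.571, -0.0, -0.135]
wrist_force: [0.1, 0.1, -1.0]
width: 0.0121
time: 8.4
tool_pos: [0.5048, 0.048, 0.0594]
ee_rot: [-1.571, -0.0, -0.135]
wrist_force: [-2.9, 0.3, 5.3]
width: 0.0118
```

```bash
python3 -m handwheel '[{"delta_pos":[0,-0.5,0],"yaw":0},{"delta_pos":[4,-0.5,0],"yaw":0},{"delta_pos":[9,-0.5,0],"yaw":0},{"delta_pos":[14,-0.5,0],"yaw":0},{"delta_pos":[19,-0.5,0],"yaw":0},{"delta_pos":[24,-0.5,0],"yaw":0},{"delta_pos":[29,-0.5,0],"yaw":0},{"delta_pos":[32,-0.5,0],"yaw":0},{"delta_pos":[32,-0.5,0],"yaw":0},{"delta_pos":[32,-0.5,0],"yaw":0}]'
python3 - <<'E'
from meas import *
a=snap('top');b=snap('scene');g=lambda s,x0,y0,x1,y1,f:cv2.resize(cv2.cvtColor(s['image'][y0:y1,x0:x1],cv2.COLOR_RGB2BGR),None,fx=f,fy=f,interpolation=cv2.INTER_CUBIC)
cv2.imwrite('pics/p7.png',g(b,270,220,370,300,8))
E
```

```text
time: 9.4
tool_pos: [0.5374, 0.0437, 0.0595]
ee_rot: [-1.57, -0.001, -0.135]
wrist_force: [-1.3, 0.5, 5.1]
width: 0.0119
```

View pics/p7.png

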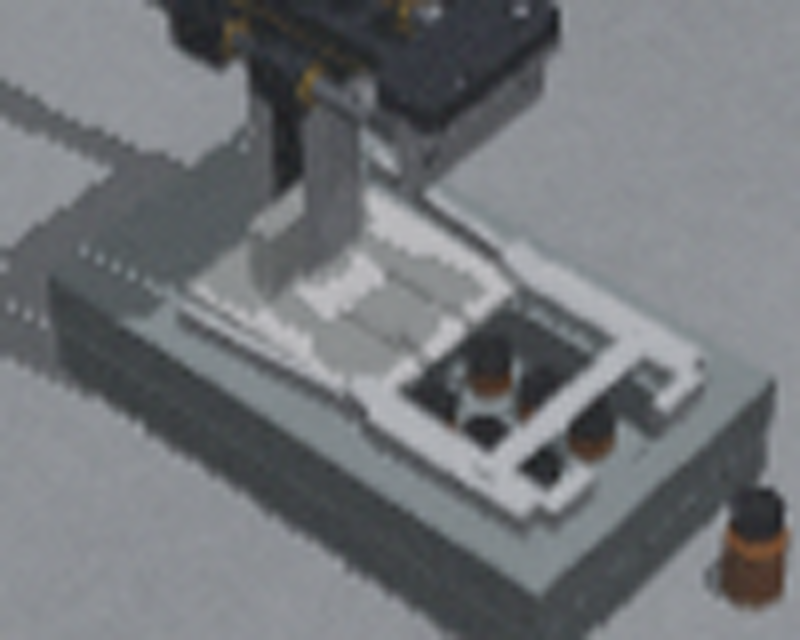

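The leading edge is at the rail mouth (crop about (385,380) to (515,295)), centred, with little side force. I continue gently.

```bash
python3 -m handwheel '[{"delta_pos":[3,0,0],"yaw":0},{"delta_pos":[6,0,0],"yaw":0},{"delta_pos":[9,0,0],"yaw":0},{"delta_pos":[12,0,0],"yaw":0},{"delta_pos":[12,0,0],"yaw":0},{"delta_pos":[12,0,0],"yaw":0}]'
python3 -m handwheel '[{"delta_pos":[3,0,0],"yaw":0},{"delta_pos":[6,0,0],"yaw":0},{"delta_pos":[9,0,0],"yaw":0},{"delta_pos":[12,0,0],"yaw":0},{"delta_pos":[12,0,0],"yaw":0}]'
```

```text
time: 10.1
tool_pos: [0.5486, 0.0422, 0.0595]
ee_rot: [-1.571, -0.0, -0.135]
wrist_force: [-3.6, 0.6, 6.4]
width: 0.012
time: 10.6
tool_pos: [0.5604, 0.0406, 0.0595]
ee_rot: [-1.571, 0.0, -0.135]
wrist_force: [-2.6, 0.8, 6.5]
width: 0.0117
```

```bash
python3 - <<'E'
from meas import *
b=snap('scene');g=lambda s,x0,y0,x1,y1,f:cv2.resize(cv2.cvtColor(s['image'][y0:y1,x0:x1],cv2.COLOR_RGB2BGR),None,fx=f,fy=f,interpolation=cv2.INTER_CUBIC)
cv2.imwrite('pics/p8.png',g(b,270,220,370,300,8))
E
```

```text
(no output)
```

View pics/p8.png

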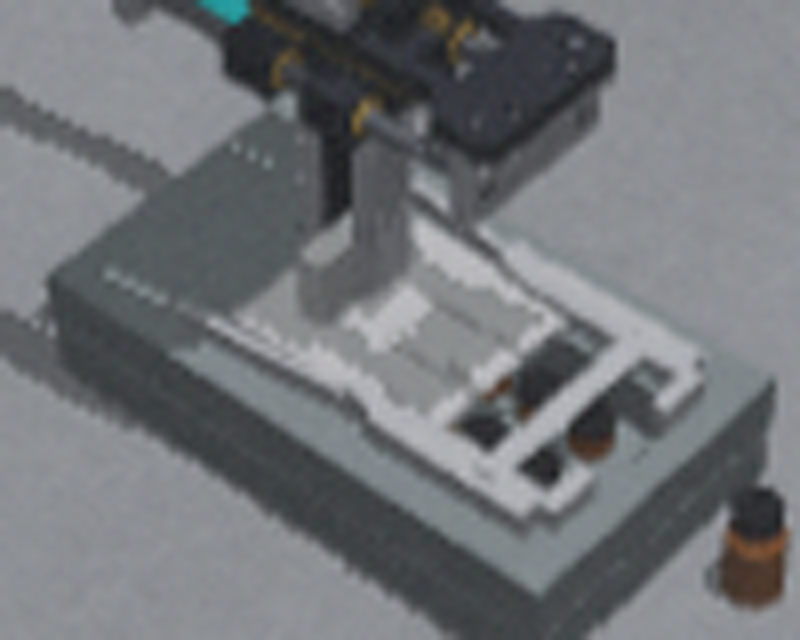

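```bash
python3 -m handwheel '[{"delta_pos":[3,-0.4,0],"yaw":0},{"delta_pos":[6,-0.4,0],"yaw":0},{"delta_pos":[9,-0.4,0],"yaw":0},{"delta_pos":[12,-0.4,0],"yaw":0},{"delta_pos":[15,-0.4,0],"yaw":0},{"delta_pos":[18,-0.4,0],"yaw":0},{"delta_pos":[18,-0.4,0],"yaw":0}]'
python3 -m handwheel '[{"delta_pos":[3,0,0],"yaw":0},{"delta_pos":[6,0,0],"yaw":0},{"delta_pos":[9,0,0],"yaw":0},{"delta_pos":[12,0,0],"yaw":0},{"delta_pos":[14,0,0],"yaw":0},{"delta_pos":[14,0,0],"yaw":0}]'
```

```text
time: 11.35
tool_pos: [0.5785, 0.0381, 0.0594]
ee_rot: [-1.571, -0.0, -0.135]
wrist_force: [-2.3, 0.5, 4.4]
width: 0.0116
time: 11.95
tool_pos: [0.5922, 0.0362, 0.0595]
ee_rot: [-1.571, 0.0, -0.135]
wrist_force: [-3.8, 0.9, 4.6]
width: 0.0118
```

```bash
for i in 1 2; do python3 -m handwheel '[{"delta_pos":[1.5,0,0],"yaw":0},{"delta_pos":[3,0,0],"yaw":0},{"delta_pos":[3,0,0],"yaw":0}]'; done
python3 -m handwheel '[{"delta_pos":[1,0,0],"yaw":0},{"delta_pos":[2,0,0],"yaw":0},{"delta_pos":[2,0,0],"yaw":0}]'
```

```text
time: 12.25
tool_pos: [0.5951, 0.0358, 0.0595]
ee_rot: [-1.571, 0.0, -0.135]
wrist_force: [-3.6, -0.5, 5.5]
width: 0.012
time: 12.55
tool_pos: [0.598, 0.0354, 0.0595]
ee_rot: [-1.571, 0.0, -0.135]
wrist_force: [-2.7, 0.3, 4.6]
width: 0.0117
time: 12.85
tool_pos: [0.5999, 0.0351, 0.0595]
ee_rot: [-1.571, 0.001, -0.135]
wrist_force: [-3.2, 0.2, 4.7]
width: 0.012
```

```bash
python3 -m handwheel '[{"delta_pos":[1,0,0],"yaw":0},{"delta_pos":[2,0,0],"yaw":0},{"delta_pos":[2,0,0],"yaw":0}]'
python3 -m handwheel '[{"delta_pos":[1,0,0],"yaw":0},{"delta_pos":[2,0,0],"yaw":0},{"delta_pos":[2,0,0],"yaw":0}]'
python3 -m handwheel '[{"delta_pos":[1,0,0],"yaw":0},{"delta_pos":[2,0,0],"yaw":0},{"delta_pos":[2,0,0],"yaw":0}]'
```

```text
time: 13.15
tool_pos: [0.6003, 0.0351, 0.0595]
ee_rot: [-1.571, 0.004, -0.135]
wrist_force: [-7.6, 0.8, 8.4]
width: 0.0116
time: 13.45
tool_pos: [0.6019, 0.035, 0.0595]
ee_rot: [-1.571, 0.005, -0.135]
wrist_force: [-8.6, 1.7, 8.5]
width: 0.012
time: 13.75
tool_pos: [0.6035, 0.0348, 0.0595]
ee_rot: [-1.571, 0.006, -0.135]
wrist_force: [-9.1, 1.5, 9.3]
width: 0.012
```

The barb met the bar at TCP x = 0.600, so home is about 0.611. I continue in small steps.

```bash
python3 -m handwheel '[{"delta_pos":[1,-0.4,0],"yaw":0},{"delta_pos":[2,-0.4,0],"yaw":0},{"delta_pos":[2,-0.4,0],"yaw":0}]'
for i in 1 2 3; do python3 -m handwheel '[{"delta_pos":[1,0,0],"yaw":0},{"delta_pos":[1,0,0],"yaw":0}]';done
```

```text
time: 14.05
tool_pos: [0.6051, 0.0345, 0.0596]
ee_rot: [-1.571, 0.007, -0.135]
wrist_force: [-10.2, 2.1, 8.1]
width: 0.0119
time: 14.25
tool_pos: [0.606, 0.0345, 0.0596]
ee_rot: [-1.571, 0.007, -0.135]
wrist_force: [-11.7, 0.6, 8.6]
width: 0.0118
time: 14.45
tool_pos: [0.6068, 0.0344, 0.0597]
ee_rot: [-1.571, 0.007, -0.135]
wrist_force: [-11.5, 1.4, 8.4]
width: 0.0118
time: 14.65
tool_pos: [0.6077, 0.0342, 0.0597]
ee_rot: [-1.571, 0.008, -0.135]
wrist_force: [-11.7, 2.2, 9.7]
width: 0.0116
```

```bash
for i in 1 2 ; do python3 -m handwheel '[{"delta_pos":[0.8,0,0],"yaw":0},{"delta_pos":[0.8,0,0],"yaw":0}]';done
```

```text
time: 14.85
tool_pos: [0.6107, 0.0338, 0.0595]
ee_rot: [-1.571, 0.002, -0.135]
wrist_force: [-6.1, 0.2, 6.2]
width: 0.012
time: 15.05
tool_pos: [0.6108, 0.0337, 0.0596]
ee_rot: [-1.571, 0.004, -0.135]
wrist_force: [-7.4, 1.3, 7.0]
width: 0.0118
```

The push dropped from 11.7 to 6.1 N with a 3 mm jump, so the tab has snapped in. I relax the push, open a little, check, then lift straight up.

```bash
python3 -m handwheel '[{"delta_pos":[-0.8,-0.3,0],"yaw":0},{"delta_pos":[-0.8,-0.3,0],"yaw":0}]'
python3 -m handwheel '[{"delta_pos":[0,0,0],"yaw":0},{"delta_pos":[0,0,0],"yaw":0},{"delta_pos":[0,0,0],"yaw":0},{"delta_pos":[0,0,0],"yaw":0},{"delta_pos":[0,0,0],"yaw":0}]' 175
python3 -m handwheel '[{"delta_pos":[0,-4,0],"yaw":0},{"delta_pos":[0,-12,0],"yaw":0},{"delta_pos":[0,-25,0],"yaw":0},{"delta_pos":[0,-45,0],"yaw":0},{"delta_pos":[0,-70,0],"yaw":0},{"delta_pos":[0,-100,0],"yaw":0},{"delta_pos":[-50,-110,0],"yaw":0},{"delta_pos":[-100,-120,0],"yaw":0},{"delta_pos":[-140,-120,0],"yaw":0},{"delta_pos":[-180,-120,0],"yaw":0},{"delta_pos":[-220,-120,0],"yaw":0},{"delta_pos":[-220,-120,0],"yaw":0}]'
python3 - <<'E'
from meas import *
a=snap('top');b=snap('scene');g=lambda s,x0,y0,x1,y1,f:cv2.resize(cv2.cvtColor(s['image'][y0:y1,x0:x1],cv2.COLOR_RGB2BGR),None,fx=f,fy=f,interpolation=cv2.INTER_CUBIC)
cv2.imwrite('pics/p9.png',np.hstack([g(a,305,160,365,260,5),g(b,280,225,380,325,5)]));cv2.imwrite('pics/p9b.png',cv2.cvtColor(b['image'],cv2.COLOR_RGB2BGR))
E
```

```text
time: 15.25
tool_pos: [0.6107, 0.0337, 0.0595]
ee_rot: [-1.571, 0.002, -0.135]
wrist_force: [-5.0, 1.5, 5.1]
width: 0.0118
time: 15.75
tool_pos: [0.6119, 0.0334, 0.0599]
ee_rot: [-1.571, -0.0, -0.135]
wrist_force: [0.6, -0.1, -0.0]
width: 0.0293
time: 16.95
tool_pos: [0.3904, 0.0638, 0.1816]
ee_rot: [-1.57, -0.002, -0.134]
wrist_force: [0.4, 0.3, 0.2]
width: 0.0296
```

View pics/p9.png

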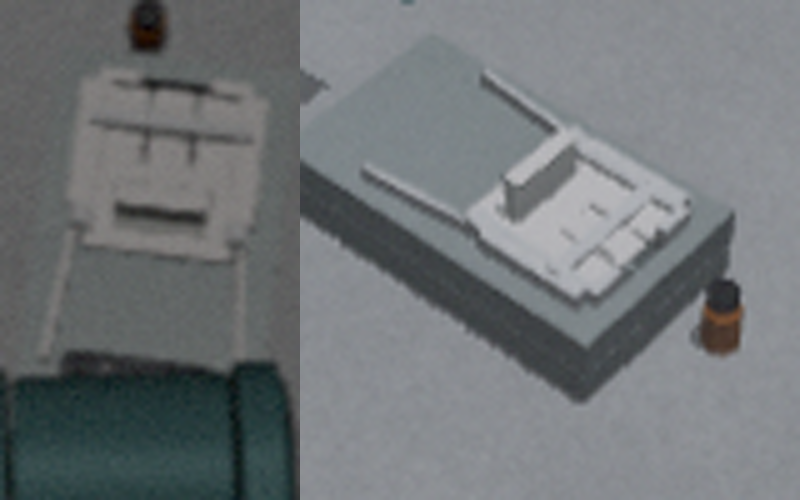

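View pics/p9b.png

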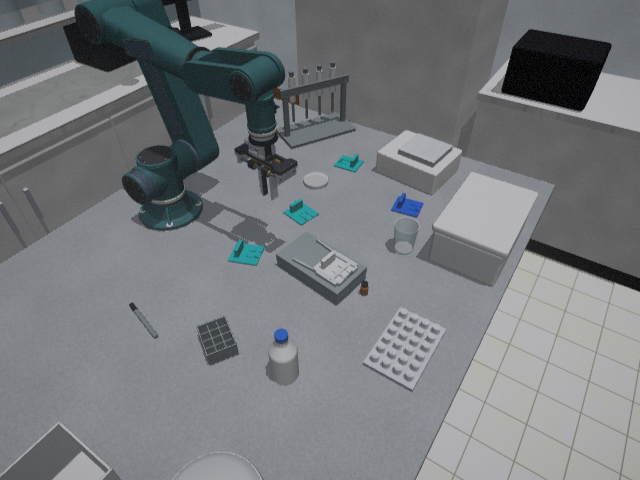

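```bash
python3 - <<'E'
from meas import *
a=snap('top');Rz=R.from_euler('z',-.135).as_matrix()[:2,:2]
W=ray(a,[[320.9,207.9],[350.7,211.6]],.055)[:,:2]
for c in((.5823,.0375),(.5847,.0381)): print(((W-c)@Rz).round(4))
print(robot.get_obs()['wrist_force']); robot.close_job()
E
```

```text
[[ 0.0062  0.0393]
 [ 0.006  -0.0407]]
[[ 0.0039  0.0384]
 [ 0.0037 -0.0416]]
[ 0.40266578 -0.59163795  0.15002256]
the job is handed in; nothing more can be done
```

The white cover is in the reader and the tab snapped in behind the cross bar. I handed the job in at about 17 s; it reports no verdict.

I gripped the cover by its rib, laid it between the guides and slid it under the rails. I did the last stretch in steps of about 1 mm.

**Snap:** the push rose to about 12 N. It then fell to about 6 N as the cover jumped 3 mm, which is the drop expected when the tab springs up. The barb first met the bar 10.9 mm before the final position, against an expected 11 mm to home.

**Final position:** in the last picture the cover's rear edge is 4 to 6 mm along the reader's x, where 2 to 5 mm is expected when snapped in. It is within about 2 mm sideways and straight.

**Disagreement:** the two cameras put the reader up to 5 mm apart, so these figures are no better than about 2 mm. The snap force is the stronger evidence, because the pictures are too coarse to show the barb itself.

**Bystanders:** by eye, none of the bystanders in the last pictures had moved. The arm had moved clear and the wrist force was near zero.

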